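Ring the bench bell and hold the sample carrier level off its bed

TASK

A mate is going to swap the wooden bed under the sample carrier for the green foam one. Call them by pressing the plunger of the bench bell right down to its stop and letting it spring back; then take the carrier by its grip, lift it straight up with its two stone samples still lying on it, and finish while holding it level and still in the air, about 10 cm clear above the wooden bed. Keep it level all the way, and do not shift the bed or the tape measure.

Things in the scene. Friction and masses are not known exactly. Their poses are not given: they have to be found in the camera images.
- carrier: Loose timber sample carrier 240 x 110 mm, 118 mm high, 0.25 to 0.4 kg, on the wooden bed. Origin: centre of its underside; x along its length and grip bar, y across, z up. Deck 8 mm thick with a 6 mm lip; end posts (12 x 44 mm) 109 mm from the middle, joined by the bar. Two samples lie free on the deck, one in each half: the balance point is up to 15 mm along x from the middle
- carrier_grip (a point): Centre of the black rubber grip between two orange collars on the middle of the carrier's bar, 105 mm above the carrier's underside (125 mm above the bench at the start). Grip 90 mm long (carrier x), 16 mm thick (carrier y, flat sides), 26 mm high; at least 50 mm clear below it to the samples. Same axes as the carrier
- green_sample: Green stone sample 50 x 80 x 20 mm, 0.22 kg, lying loose on the carrier's deck; origin: centre of its underside
- pink_sample: Pink stone sample 40 x 45 x 30 mm, 0.14 kg, lying loose on the carrier's deck; origin: centre of its underside
- wood_bed: Planed wooden strip 400 x 105 x 20 mm, loose on the bench, under the carrier; origin: centre of its underside, x along its 400 mm length
- bell_plunger (a joint): Travel of the bell's plunger in m: 0 up, 0.008 fully down at its stop. Spring: about 1.5 N to start it, 5.5 N at the stop; it springs back by itself
- bell_top (a point): Centre of the top of the red plunger head (24 mm across) on the steel bench bell, 65.5 mm above the bench when up; it goes straight down by 8 mm. The bell (86 mm across, dome top at 47 mm) is fixed to the bench, to the left or to the right of the bed
- tape_measure: Yellow tape measure 39 x 88 x 67 mm (the one near the bed, not the one far back on the left), standing loose on the bench on the other side of the bed from the bell; to be left alone. Origin: centre of its underside
Not all that is in view belongs to the job. Of the things that look like the green_sample, the largest one is meant.

How it is judged:
By the outcome, as a careful person would: the job done as asked, in the order asked, and still so for the second after the job is handed in, while the arm keeps its last pose, push and grip.
It also fails if it takes over 54 s, if anything falls off the work surface, if the arm or the gripper's body presses on something with over 40 N, if the wrist force passes 120 N, or if a joint passes its speed limit or range.

ROBOT

A 6-joint arm with a two-finger parallel gripper is mounted at the origin on a cart in front of the work surface, level with it; the furniture and walls round the work are solid. World frame = base frame: x ahead of the robot, y to its left, z up, the work surface at z = 0. Lengths are in m, angles in rad, forces in N, time in s.
With the tool pointing down it reaches from about 0.275 to 0.85 m from the base axis. Payload 5.2 kg.
Tool frame: the origin (TCP) lies between the finger pads; the fingertips stand 11 mm ahead of it and the grasp point (between the pads) lies 8 mm behind it; z points along the fingers, y is the line along which they close (so a half turn about z gives the same grasp; the last joint's range is limited). The gripper opens to 85 mm and grips with 20 to 120 N. Pads are 22 mm wide; open, the fingers measure 114 mm over their backs; the gripper's body (76 mm by 85 mm) begins 54 mm behind the grasp point. The pads swing forward as they close: fully open they stand 13 mm farther back than shut.
Start: joints at [-1.475, 0.259, 1.535, -0, 1.348, -0.203], TCP at [0.162, -0.526, 0.218] pointing down, gripper open.
Joint ranges: [-3.14, 3.14], [-0.91, 2.08], [0.19, 2.58], [-1.22, 4.36], [0.22, 2.71], [-3.12, 3.12]. Speed limits (rad/s): [2.57, 2.57, 3.14, 3.14, 3.14, 3.14].

INTERFACE

Orientations are given as a rotation vector (axis times angle).
In Python, from cell import bot gives the robot as it stands.
- The arm moves only by the tool servo_tool, never from a script. Its argument "targets" is one flat list of numbers, 7 for each row, row after row: the shift along the tool's x, y, z in mm, then the turn, a rotation vector about the tool's x, y, z in degrees, then the finger opening in mm, from 0 to 85.4. A call has 1 to 5 rows; each row is the pose to reach, as a shift and turn from the pose commanded when the call began, along the tool's axes at that moment; what a row does not reach only later rows make up. A row lasts 1/8 s, in which the tool goes at most 62.5 mm and 10.7 degrees, less where a joint would pass 70% of its speed; a pose out of reach is approached as far as the arm can. A call with a gripper value outside its range is refused whole. The fingers move at their own pace and stop on an object; the grip force is fixed at half the most. Time passes only in rows, so rows that repeat a pose let the fingers close. It gives the time, the measured TCP pose, the force, the opening and the grip force at its end, in the units of the state.
- bot.read_state(): the state, without advancing time (a new reading comes with each control period).
- bot.snapshot(name): name is "scene" or "top"; returns (picture, depth): 420x560x3 uint8, red, green, blue; 420x560 float32, m along the optical axis (not along the pixel's ray), 0 where there is no reading.
- bot.camera_model(name): a dict with "K" (3x3 intrinsics, pixels), "R" (3x3) and "t" (3): a world point X has camera coordinates R X + t. Camera axes: x right, y down, z forward; pixel columns grow to the right and rows downward; lengths in m; the calibration is good to about 2 mm. A picture is of the moment at which its call begins. camera_model takes no time and is no camera call.
- bot.close_job(): hands the job in; it is judged then, once.
The state is a dict: "t": time; "joint_positions": joint angles; "joint_velocities": joint speeds; "effort": joint torques, N m; "position": TCP position; "tool_rot": TCP orientation; "ft_force": force on the tool from outside, world axes, zero at the start; "torque": the same for the moment, N m; "grip_width": finger opening in m; "finger_force": force on a finger pad.
Only numpy, scipy, OpenCV 4.12 (cv2) and the standard library are available. Lean on these libraries where they do the work, as an engineer would, in place of code of your own. Each camera call takes 0.05 s, during which the arm holds its last target. There are 200 camera calls.

## Working session

There is one attempt and no reset: what is moved stays moved. The work goes in short steps, Python scripts to look and compute and a tool call to move; the robot and the scene stay as the last step left them, time stands still between calls to the robot, and variables do not carry over. Pictures are saved under pics/ and viewed, at most 10 in all, crops included, and the job is handed in when it is done.

Besides the shell and the picture viewer there is one more tool, called after "Call:" as name(argument=value, ...) on one line, values as JSON. servo_tool: Moves the arm, as the interface text tells. Its arguments: {"type":"object","properties":{"targets":{"type":"array","items":{"type":"number"}}},"required":["targets"]}

```bash
mkdir -p pics; cat > h.py <<'E'
import numpy as np, cv2
from cell import bot
def cloud(n):
    im,d=bot.snapshot(n); c=bot.camera_model(n)
    K,R,t=[np.array(c[k]) for k in("K","R","t")]
    v,u=np.mgrid[:420,:560]
    P=np.stack([(u-K[0,2])/K[0,0]*d,(v-K[1,2])/K[1,1]*d,d],-1)
    W=(P-t.reshape(3))@R
    W[d==0]=np.nan
    return im,d,W
E
python3 - <<'E'
from h import *
for n in("scene","top"):
    im,d,W=cloud(n); np.savez(f"{n}0.npz",im=im,W=W)
    cv2.imwrite(f"pics/{n}0.png",im[...,::-1])
s=bot.read_state(); print(s["t"],s["position"],s["tool_rot"],s["ft_force"],s["grip_width"])
E
```

```text
0.1 [ 0.1618953  -0.52512699  0.21746888] [-3.10498962e+00 -4.67425341e-01 -1.23449869e-04] [ 0.35975015  0.45619832 -1.1628431 ] 0.08524434434934429
```

```bash
ls .
```

```text
h.py
pics
scene0.npz
top0.npz
```

View pics/scene0.png

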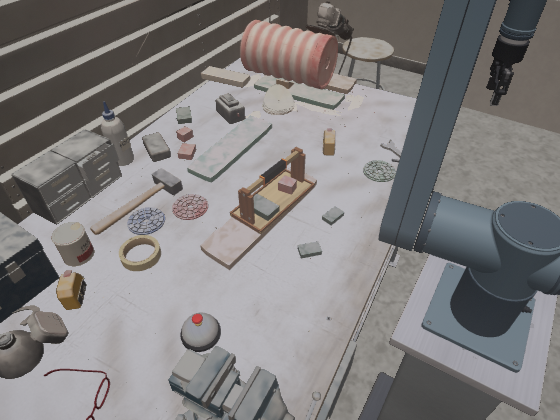

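View pics/top0.png

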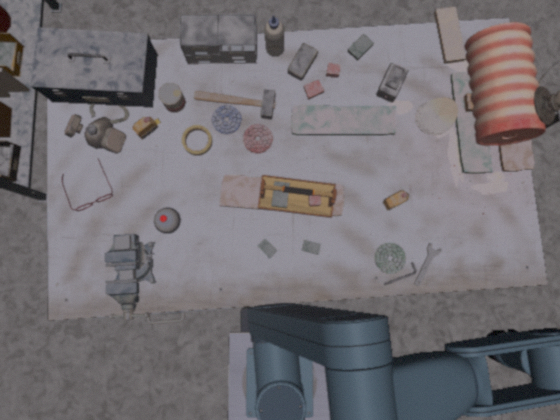

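The top view shows the carrier at about (298,196), the bell with its red head at (166,218) and a vice below it. The tape measure near the bed is at (397,199).

Green-sample candidates are the stone on the deck at (280,199) and loose ones on the bench at (267,248) and (311,247). The one on the deck fits. Next I'll measure and take an enlarged crop to confirm.

```bash
python3 - <<'E'
from h import *
def rep(n,m,W,txt):
    p=W[m]; print(n,txt,len(p),np.nanmedian(p,0).round(4),np.nanmin(p,0).round(3),np.nanmax(p,0).round(3))
for n in("scene","top"):
    z=np.load(n+"0.npz"); im,W=z["im"],z["W"]; hsv=cv2.cvtColor(im,cv2.COLOR_RGB2HSV).astype(int)
    v,u=np.mgrid[:420,:560]
    u0,v0=(198,320) if n=="scene" else (164,218)
    red=((hsv[...,0]<8)|(hsv[...,0]>172))&(hsv[...,1]>150)&(np.hypot(u-u0,v-v0)<15)&(W[...,2]>.055)
    rep(n,red,W,"bell")
    near=(abs(W[...,1]-np.nanmedian(W[red][:,1]))<.3)
    box=(u>215)&(u<350)&(v>165)&(v<225) if n=="top" else (u>195)&(u<325)&(v>140)&(v<270)
    bar=box&(W[...,2]>.115)&(W[...,2]<.16); rep(n,bar,W,"bar/posts")
    dark=bar&(hsv[...,2]<70); rep(n,dark,W,"grip")
    xy=W[bar][:,:2].astype(np.float32); r=cv2.minAreaRect(xy); print(r)
    if dark.sum()>5: print("griprect",cv2.minAreaRect(W[dark][:,:2].astype(np.float32)))
    bed=box&(abs(W[...,2]-.02)<.006); rep(n,bed,W,"bed"); print(cv2.minAreaRect(W[bed][:,:2].astype(np.float32)))
    bench=(abs(W[...,2])<.01); print("benchz",np.nanmedian(W[bench][:,2]))
    if n=="top":
        t=(abs(u-397)<14)&(abs(v-199)<12)&(W[...,2]>.05); rep(n,t,W,"tape")
        vi=(u>95)&(u<160)&(v>230)&(v<310)&(W[...,2]>.03); rep(n,vi,W,"vice")
        for a,b in((280,199),(267,248),(311,247),(315,201)): print((a,b),W[b,a].round(3))
s=np.load("scene0.npz")["im"][130:270,190:330]; t=np.load("top0.npz")["im"][160:260,215:355]
s=cv2.resize(s,(400,400),interpolation=cv2.INTER_CUBIC); t=cv2.resize(t,(400,286),interpolation=cv2.INTER_CUBIC)
t=cv2.copyMakeBorder(t,0,114,0,0,0); cv2.imwrite("pics/crop.png",np.hstack([s,t])[...,::-1])
E
```

```text
scene bell 73 [0.5014 0.3662 0.0644] [0.492 0.355 0.06 ] [0.511 0.376 0.068]
scene bar/posts 715 [ 0.5765 -0.0403  0.1317] [ 0.542 -0.168  0.115] [0.615 0.063 0.141]
scene grip 232 [ 0.5742 -0.0519  0.1343] [ 0.565 -0.098  0.115] [ 0.587 -0.012  0.141]
((0.5783102512359619, -0.05459277331829071), (0.23387840390205383, 0.04656268656253815), 82.99359130859375)
griprect ((0.576804518699646, -0.055044256150722504), (0.08641301095485687, 0.015053855255246162), 82.76480865478516)
scene bed 3185 [0.6189 0.0611 0.0196] [ 0.384 -0.342  0.014] [0.888 0.196 0.026]
((0.641000509262085, -0.050837934017181396), (0.397344708442688, 0.5197237730026245), 27.166240692138672)
benchz -9.546024154059045e-05
top bell 23 [0.5057 0.3613 0.0639] [0.499 0.356 0.057] [0.512 0.368 0.07 ]
top bar/posts 488 [ 0.5793 -0.0558  0.1334] [ 0.545 -0.169  0.115] [0.615 0.061 0.145]
top grip 125 [ 0.5798 -0.0558  0.1364] [ 0.569 -0.095  0.129] [ 0.591 -0.014  0.145]
((0.5804421305656433, -0.05416787415742874), (0.2284882664680481, 0.04307286813855171), 82.83325958251953)
griprect ((0.5804690718650818, -0.05490736663341522), (0.08087414503097534, 0.014280976727604866), 82.87531280517578)
top bed 1854 [0.5859 0.0808 0.0203] [ 0.514 -0.208  0.014] [0.653 0.194 0.026]
((0.5841246247291565, -0.008935585618019104), (0.39956367015838623, 0.11184130609035492), 84.33171844482422)
benchz -0.0011527680013867399
top tape 230 [ 0.5676 -0.3686  0.0631] [ 0.542 -0.407  0.05 ] [ 0.594 -0.336  0.077]
top vice 2305 [0.3564 0.4519 0.1214] [0.228 0.392 0.03 ] [0.453 0.523 0.151]
(280, 199) [ 0.569 -0.003  0.047]
(267, 248) [0.415 0.038 0.014]
(311, 247) [ 0.419 -0.103  0.009]
(315, 201) [ 0.56  -0.113  0.062]
```

View pics/crop.png

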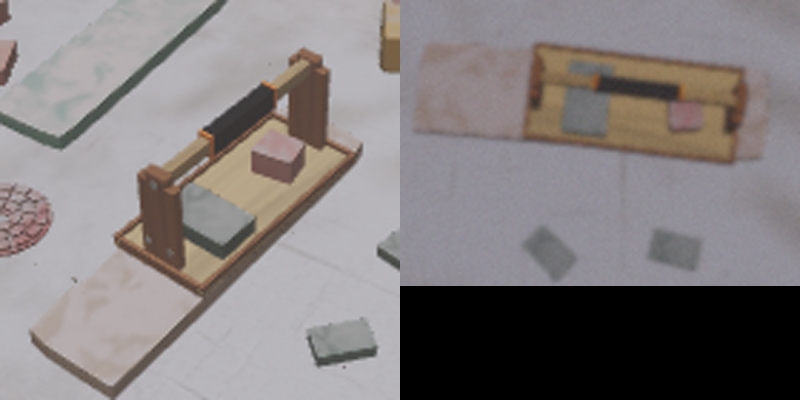

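The crop confirms it: the green sample is the large slab on the carrier deck, left half, and the bench stones are smaller. Measured positions:
- **Bell top:** (0.5035, 0.364), z about 0.0645, against 0.0655 given.
- **Grip centre:** (0.5785, -0.055), with the long axis at 82.9°. The top reads 0.137, against 0.138 given.
- **Balance point:** about 5 mm towards +y, estimated from the sample positions.

I'm starting towards the bell with the fingers closed.

Call:
servo_tool(targets=[33, -42, 0, 0, 0, -10, 0, 66, -84, 0, 0, 0, -20, 0, 98, -125, 0, 0, 0, -30, 0, 131, -167, 0, 0, 0, -40, 0, 164, -209, 0, 0, 0, -50, 0])

```text
t: 0.72
position: [0.2574, -0.2758, 0.218]
tool_rot: [-2.613, -1.743, -0.001]
ft_force: [0.1, 0.5, 0.5]
grip_width: -0.0002
finger_force: 0.0
```

```bash
cat >> h.py <<'E'
from scipy.spatial.transform import Rotation as Ro
def go(p,yaw):
    s=bot.read_state(); R=Ro.from_rotvec(s["tool_rot"]); a=np.radians(yaw)
    T=Ro.from_matrix(np.array([[np.cos(a),np.sin(a),0],[np.sin(a),-np.cos(a),0],[0,0,-1]]).astype(float))
    print("t",round(s["t"],2),"pos",np.round(s["position"],4),"F",np.round(s["ft_force"],1),"w",round(s["grip_width"],4),"ff",np.round(s["finger_force"],1))
    print("shift mm",(R.inv().apply(np.array(p)-s["position"])*1000).round(1),"turn",np.degrees((R.inv()*T).as_rotvec()).round(2),"q",np.round(s["joint_positions"],2))
E
python3 -c "
from h import *
go([.5035,.364,.13],82.9)"
```

```text
t 0.72 pos [ 0.2574 -0.2758  0.218 ] F [0.1 0.5 0.5] w -0.0002 ff 0.0
shift mm [685.2 -18.5  88.3] turn [  0.    -0.03 -15.49] q [-1.12 -0.06  1.9   0.    1.31 -0.72]
```

Call:
servo_tool(targets=[50, -1, 0, 0, 0, -5, 0, 100, -3, 0, 0, 0, -10, 0, 150, -4, 0, 0, 0, -15.5, 0, 200, -5, 0, 0, 0, -15.5, 0, 250, -7, 0, 0, 0, -15.5, 0])

```text
t: 1.35
position: [0.3481, -0.0429, 0.2182]
tool_rot: [2.36, 2.073, 0.0]
ft_force: [1.4, 0.0, 0.3]
grip_width: -0.0001
finger_force: 0.0
```

```bash
python3 -c "
from h import *
go([.5035,.364,.13],82.9)"
```

```text
t 1.35 pos [ 0.3481 -0.0429  0.2182] F [1.4 0.  0.3] w -0.0001 ff 0.0
shift mm [423.6 101.7  88.2] turn [ 0.02  0.01 -0.3 ] q [-0.44 -0.12  1.95 -0.    1.31 -0.32]
```

Call:
servo_tool(targets=[53, 13, 0, 0, 0, -0.3, 0, 106, 25, 0, 0, 0, -0.3, 0, 159, 38, 0, 0, 0, -0.3, 0, 212, 51, 0, 0, 0, -0.3, 0, 265, 64, 0, 0, 0, -0.3, 0])

```text
t: 1.98
position: [0.4455, 0.2119, 0.2179]
tool_rot: [2.354, 2.081, -0.001]
ft_force: [1.3, -0.8, -0.8]
grip_width: 0.0007
finger_force: 0.0
```

```bash
python3 -c "
from h import *
go([.5035,.364,.13],82.9)"
```

```text
t 1.98 pos [0.4455 0.2119 0.2179] F [ 1.3 -0.8 -0.8] w 0.0007 ff 0.0
shift mm [158.1  38.9  87.8] turn [-0.01  0.02  0.05] q [ 0.22  0.16  1.67 -0.    1.32  0.34]
```

Call:
servo_tool(targets=[50, 12, 10, 0, 0, 0, 0, 100, 25, 30, 0, 0, 0, 0, 150, 37, 60, 0, 0, 0, 0, 150, 37, 78, 0, 0, 0, 0, 150, 37, 88, 0, 0, 0, 0])

```text
t: 2.6
position: [0.4995, 0.3544, 0.128]
tool_rot: [-2.353, -2.081, 0.005]
ft_force: [-0.6, 0.0, 1.0]
grip_width: -0.0002
finger_force: 0.0
```

Call:
servo_tool(targets=[0, 0, 0, 0, 0, 0, 0, 0, 0, 0, 0, 0, 0, 0])

```text
t: 2.85
position: [0.5012, 0.354, 0.1315]
tool_rot: [2.355, 2.079, 0.003]
ft_force: [-0.0, 0.2, -0.5]
grip_width: -0.0003
finger_force: 0.0
```

```bash
python3 -c "
from h import *
go([.5035,.364,.08],82.9)
im,d,W=cloud('scene'); c=cv2.resize(im[240:420,100:340],(800,600)); cv2.imwrite('pics/bell.png',c[...,::-1])"
```

```text
t 2.85 pos [0.5012 0.354  0.1315] F [-0.   0.2 -0.5] w -0.0003 ff 0.0
shift mm [10.2  1.  51.5] turn [ 0.09 -0.06 -0.03] q [0.43 0.44 1.5  0.   1.21 0.56]
```

View pics/bell.png

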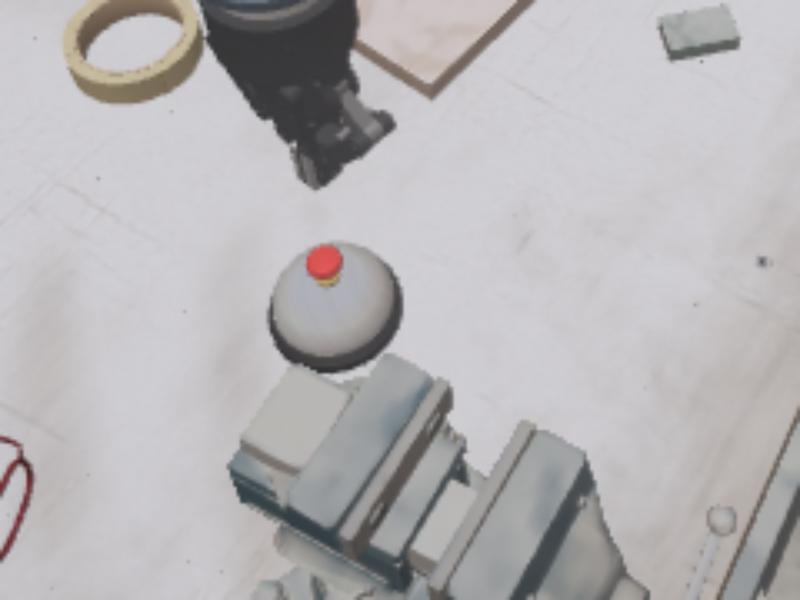

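```bash
python3 -c "
from h import *
R=Ro.from_rotvec(bot.read_state()['tool_rot'])
for n in('scene','top'):
    W=np.load(n+'0.npz')['W'].reshape(-1,3); W=W[(W[:,2]>.1)&(W[:,2]<.3)&(abs(W[:,0]-.5)<.12)&(abs(W[:,1]-.364)<.12)]
    L=R.inv().apply(W-[.5035,.364,.0685])*1000
    i=np.argsort(np.maximum(abs(L[:,0]),abs(L[:,1])))[:6]; print(n,len(W),L[i].round(0).tolist(),W[i].round(3).tolist())
"
```

```text
scene 884 [[68.0, -65.0, -37.0], [67.0, -68.0, -39.0], [68.0, -64.0, -39.0], [68.0, -69.0, -38.0], [69.0, -64.0, -38.0], [69.0, -62.0, -40.0]] [[0.447, 0.439, 0.105], [0.444, 0.439, 0.108], [0.449, 0.439, 0.108], [0.444, 0.44, 0.106], [0.448, 0.441, 0.107], [0.45, 0.44, 0.108]]
top 477 [[67.0, -60.0, -34.0], [67.0, -63.0, -32.0], [68.0, -61.0, -42.0], [69.0, -66.0, -36.0], [65.0, -69.0, -37.0], [69.0, -69.0, -34.0]] [[0.452, 0.438, 0.103], [0.449, 0.439, 0.101], [0.452, 0.439, 0.11], [0.446, 0.44, 0.105], [0.443, 0.437, 0.106], [0.443, 0.441, 0.102]]
```

Call:
servo_tool(targets=[10, 1, 15, 0, 0, 0, 0, 10, 1, 30, 0, 0, 0, 0, 10, 1, 42, 0, 0, 0, 0, 10, 1, 50, 0, 0, 0, 0, 10, 1, 50, 0, 0, 0, 0])

```text
t: 3.52
position: [0.5023, 0.3638, 0.0791]
tool_rot: [-2.354, -2.08, 0.003]
ft_force: [-0.3, -0.1, 0.5]
grip_width: -0.0002
finger_force: 0.0
```

Call:
servo_tool(targets=[0, 0, 4, 0, 0, 0, 0, 0, 0, 6, 0, 0, 0, 0, 0, 0, 8, 0, 0, 0, 0, 0, 0, 8, 0, 0, 0, 0])

```text
t: 4.03
position: [0.5028, 0.3641, 0.0722]
tool_rot: [-2.354, -2.08, 0.0]
ft_force: [-0.1, -0.8, -0.1]
grip_width: 0.0003
finger_force: 0.0
```

Call:
servo_tool(targets=[0, 0, 2, 0, 0, 0, 0, 0, 0, 2, 0, 0, 0, 0])

```text
t: 4.28
position: [0.5027, 0.3641, 0.0701]
tool_rot: [-2.354, -2.08, 0.0]
ft_force: [0.3, -1.0, -0.4]
grip_width: 0.0001
finger_force: 0.0
```

Call:
servo_tool(targets=[0, 0, 2, 0, 0, 0, 0, 0, 0, 2, 0, 0, 0, 0])

```text
t: 4.53
position: [0.5027, 0.3641, 0.068]
tool_rot: [-2.354, -2.08, 0.001]
ft_force: [-0.7, -0.0, -0.8]
grip_width: 0.0001
finger_force: 0.0
```

```bash
python3 -c "
from h import *
im,d,W=cloud('scene'); c=cv2.resize(im[270:360,150:270],(800,600),interpolation=cv2.INTER_CUBIC); cv2.imwrite('pics/bell2.png',c[...,::-1]); print(bot.read_state()['ft_force'])"
```

```text
[ 0.43887884 -0.37285987  0.16013732]
```

View pics/bell2.png

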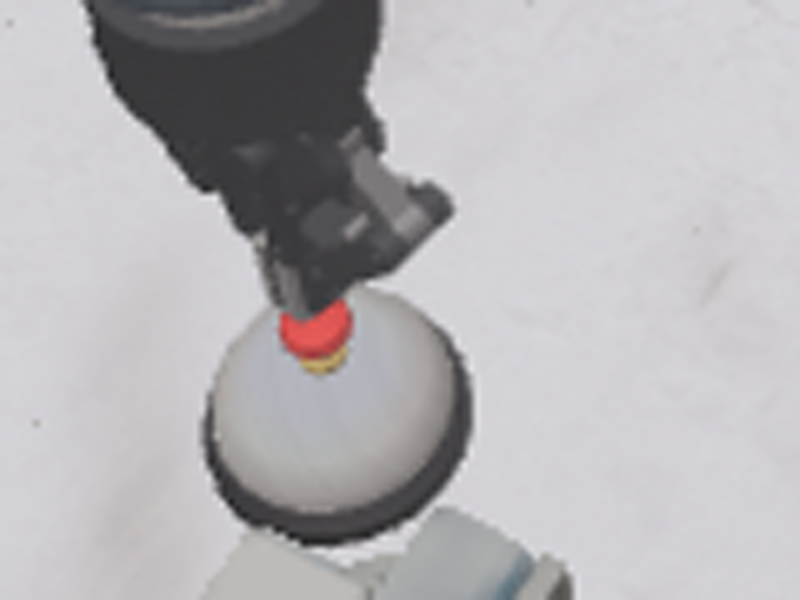

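The closed fingertips, at about full-image pixel (196,317), are still not touching the red head, and its brass neck is still visible. I'll measure the true tip position from depth.

```bash
python3 -c "
from h import *
s=bot.read_state();p=s['position'];print(p)
for n in('scene','top'):
    im,d,W=cloud(n);c=bot.camera_model(n);K,R,t=[np.array(c[k]) for k in 'KRt']
    for z in(-.011,0): 
        q=K@(R@(p+[0,0,z])+t.reshape(3)); print(n,z,(q[:2]/q[2]).round(1))
    m=(np.hypot(W[...,0]-p[0],W[...,1]-p[1])<.06)&(W[...,2]<.12)&(W[...,2]>.05)&(im.max(-1)<90)
    if m.sum(): Q=W[m]; o=np.argsort(Q[:,2])[:12]; print(Q[o].round(4), np.argwhere(m)[o][:,::-1].tolist())
    hsv=cv2.cvtColor(im,cv2.COLOR_RGB2HSV).astype(int); r=((hsv[...,0]<8)|(hsv[...,0]>172))&(hsv[...,1]>150)&(np.hypot(W[...,0]-p[0],W[...,1]-p[1])<.04)
    if r.sum(): print('red',r.sum(),np.median(W[r],0).round(4),W[r].max(0).round(3))
"
```

```text
[0.50279418 0.36408527 0.06811941]
scene -0.011 [197.1 319.1]
scene 0 [196.3 316.2]
[[0.493  0.3726 0.0891]
 [0.5026 0.3757 0.0926]
 [0.4873 0.3664 0.0926]
 [0.4924 0.3725 0.093 ]
 [0.4941 0.3735 0.0931]
 [0.4883 0.365  0.0936]
 [0.4888 0.3736 0.094 ]
 [0.4862 0.3643 0.0942]
 [0.4897 0.3723 0.0952]
 [0.4945 0.3726 0.0952]
 [0.4876 0.3686 0.0954]
 [0.5023 0.3753 0.096 ]] [[196, 316], [191, 314], [200, 314], [196, 315], [195, 315], [200, 313], [197, 316], [201, 313], [197, 315], [195, 314], [199, 314], [191, 313]]
red 50 [0.4985 0.3682 0.0641] [0.512 0.375 0.085]
top -0.011 [162.7 219.1]
top 0 [161.8 218.7]
[[0.4961 0.3614 0.0633]
 [0.512  0.3564 0.087 ]
 [0.4993 0.3552 0.0904]
 [0.5081 0.3546 0.0942]
 [0.4956 0.3539 0.0956]
 [0.5016 0.3537 0.0972]
 [0.5044 0.3534 0.0991]
 [0.5    0.3535 0.1109]] [[163, 221], [163, 215], [163, 219], [163, 216], [163, 220], [163, 218], [163, 217], [162, 218]]
red 3 [0.5055 0.3546 0.0673] [0.508 0.355 0.072]
```

The head is still up, z about 0.064, and the visible fingertips sit higher than the nominal offset. I'll carry on down in small steps, watching the force.

Call:
servo_tool(targets=[0, 0, 2, 0, 0, 0, 0, 0, 0, 3, 0, 0, 0, 0, 0, 0, 3, 0, 0, 0, 0])

```text
t: 5.05
position: [0.5027, 0.364, 0.0651]
tool_rot: [-2.354, -2.08, 0.0]
ft_force: [0.2, -0.2, 0.5]
grip_width: -0.0003
finger_force: 0.0
```

Call:
servo_tool(targets=[0, 0, 2, 0, 0, 0, 0, 0, 0, 3, 0, 0, 0, 0, 0, 0, 3, 0, 0, 0, 0])

```text
t: 5.42
position: [0.5027, 0.3641, 0.0621]
tool_rot: [-2.354, -2.08, 0.001]
ft_force: [-0.4, -0.0, -0.0]
grip_width: -0.0001
finger_force: 0.0
```

Call:
servo_tool(targets=[0, 0, 1, 0, 0, 0, 0, 0, 0, 2, 0, 0, 0, 0, 0, 0, 2, 0, 0, 0, 0])

```text
t: 5.8
position: [0.5028, 0.3641, 0.0601]
tool_rot: [-2.354, -2.08, 0.0]
ft_force: [0.4, -0.6, 0.4]
grip_width: -0.0001
finger_force: 0.0
```

```bash
python3 -c "
from h import *
s=bot.read_state();p=s['position'];print(p,s['ft_force'])
im,d,W=cloud('scene')
hsv=cv2.cvtColor(im,cv2.COLOR_RGB2HSV).astype(int); r=((hsv[...,0]<8)|(hsv[...,0]>172))&(hsv[...,1]>150)&(np.hypot(W[...,0]-p[0],W[...,1]-p[1])<.04)
print(r.sum(),np.median(W[r],0))
a=cv2.resize(im[295:340,170:230],(400,300),interpolation=cv2.INTER_CUBIC)
t,_,_=cloud('top'); b=cv2.resize(t[195:240,135:195],(400,300),interpolation=cv2.INTER_CUBIC)
cv2.imwrite('pics/b3.png',np.hstack([a,b])[...,::-1])"
```

```text
[0.50276418 0.36408945 0.06010791] [ 0.40360548 -0.58164457  0.4173948 ]
29 [0.49627252 0.37007417 0.06403893]
```

View pics/b3.png

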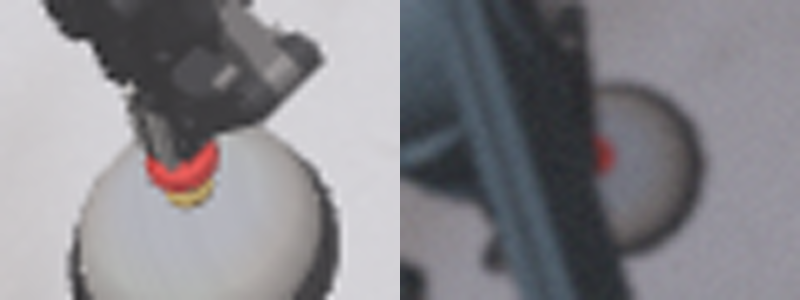

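Still no contact: the head is up at z 0.064. I'll keep descending and use the contact height to calibrate the tip offset.

Call:
servo_tool(targets=[0, 0, 2, 0, 0, 0, 0, 0, 0, 4, 0, 0, 0, 0, 0, 0, 4, 0, 0, 0, 0])

```text
t: 6.28
position: [0.5027, 0.364, 0.0559]
tool_rot: [-2.354, -2.08, 0.001]
ft_force: [-0.3, -1.7, -0.4]
grip_width: -0.0002
finger_force: 0.0
```

Call:
servo_tool(targets=[0, 0, 2, 0, 0, 0, 0, 0, 0, 3, 0, 0, 0, 0, 0, 0, 3, 0, 0, 0, 0])

```text
t: 6.65
position: [0.5028, 0.3641, 0.0531]
tool_rot: [-2.354, -2.08, 0.0]
ft_force: [0.2, -0.4, 0.2]
grip_width: 0.0001
finger_force: 0.0
```

```bash
cat >> h.py <<'E'
def tip():
    s=bot.read_state();p=s['position'];print(p,s['ft_force'])
    im,d,W=cloud('scene')
    hsv=cv2.cvtColor(im,cv2.COLOR_RGB2HSV).astype(int); r=((hsv[...,0]<8)|(hsv[...,0]>172))&(hsv[...,1]>150)&(np.hypot(W[...,0]-p[0],W[...,1]-p[1])<.04)
    print('red',r.sum(),np.median(W[r],0),W[r].max(0))
    m=(im.max(-1)<90)&(W[...,2]<.15)&(np.hypot(W[...,0]-p[0],W[...,1]-p[1])<.07)
    v,u=np.nonzero(m); k=np.argsort(-v)[:14]
    for i in k: print(u[i],v[i],W[v[i],u[i]].round(4))
E
python3 -c "
from h import *
tip()"
```

```text
[0.50275886 0.36409358 0.05307752] [ 0.18179401 -0.43802036  0.18425573]
red 11 [0.4935045  0.36979541 0.06290442] [0.50781393 0.37419789 0.07410386]
200 351 [0.4759 0.3983 0.0042]
199 351 [0.4793 0.3982 0.0006]
198 351 [0.4796 0.4004 0.004 ]
197 351 [0.4821 0.401  0.0025]
196 351 [0.4845 0.4016 0.0011]
195 351 [ 0.487   0.4021 -0.0006]
205 350 [0.4694 0.3905 0.002 ]
204 350 [0.4712 0.3915 0.0019]
203 350 [0.4707 0.3944 0.0072]
202 350 [0.4731 0.395  0.0058]
201 350 [0.4751 0.3959 0.0052]
200 350 [0.4763 0.3974 0.0066]
199 350 [0.4781 0.3984 0.0065]
196 350 [0.4828 0.4021 0.0079]
```

```bash
sed -i 's/&(W\[...,2\]<.15)&/\&(W[...,2]<.15)\&(W[...,2]>.056)\&/' h.py
python3 -c "
from h import *
tip()
print('cam', [-np.array(bot.camera_model(n)['R']).T@np.array(bot.camera_model(n)['t']).reshape(3) for n in('scene','top')])"
```

```text
[0.50278535 0.36411986 0.05316226] [0.57023081 0.41547264 0.01112142]
red 10 [0.49408017 0.37049015 0.06137421] [0.50860226 0.37362546 0.07475521]
198 320 [0.4898 0.3728 0.077 ]
197 320 [0.4919 0.3735 0.0764]
196 319 [0.4953 0.3726 0.0759]
197 319 [0.4916 0.3731 0.0798]
198 319 [0.4894 0.3725 0.0808]
199 319 [0.487  0.372  0.0822]
198 318 [0.4879 0.3731 0.0866]
197 318 [0.4917 0.3725 0.0825]
192 318 [0.5042 0.3746 0.0748]
196 318 [0.4958 0.3716 0.0777]
199 318 [0.4876 0.3709 0.0839]
200 318 [0.4886 0.3677 0.0785]
198 317 [0.4868 0.3734 0.0917]
196 317 [0.4946 0.3719 0.083 ]
cam [array([0.11091253, 0.67787528, 0.83967614]), array([0.33539504, 0.01698892, 1.53357868])]
```

The fingertips measure z about 0.075 when the TCP reads 0.053, so they end about 20 mm behind the reported TCP. I expect contact at a TCP of about 0.044.

Call:
servo_tool(targets=[0, 0, 2, 0, 0, 0, 0, 0, 0, 4, 0, 0, 0, 0, 0, 0, 6, 0, 0, 0, 0, 0, 0, 6, 0, 0, 0, 0])

```text
t: 7.25
position: [0.5031, 0.3642, 0.0474]
tool_rot: [2.354, 2.08, 0.001]
ft_force: [0.3, -0.3, 2.8]
grip_width: 0.0
finger_force: 1.8
```

Call:
servo_tool(targets=[0, 0, 2, 0, 0, 0, 0, 0, 0, 3, 0, 0, 0, 0, 0, 0, 3, 0, 0, 0, 0])

```text
t: 7.62
position: [0.5031, 0.3642, 0.0444]
tool_rot: [2.354, 2.08, 0.001]
ft_force: [0.4, 0.4, 4.9]
grip_width: -0.0004
finger_force: 2.6
```

Call:
servo_tool(targets=[0, 0, 2, 0, 0, 0, 0, 0, 0, 3, 0, 0, 0, 0, 0, 0, 3, 0, 0, 0, 0])

```text
t: 8.0
position: [0.5033, 0.3643, 0.0436]
tool_rot: [2.354, 2.08, 0.003]
ft_force: [-4.2, -2.5, 18.3]
grip_width: -0.0
finger_force: 9.2
```

Contact, and the stop was reached at 18 N with the TCP reading 0.0437. The true tip is therefore about 25 mm higher than nominal, and I'll correct the grasp height by that. I'm releasing the bell and retracting.

Call:
servo_tool(targets=[0, 0, -6, 0, 0, 0, 0, 0, 0, -14, 0, 0, 0, 0, 0, 0, -50, 0, 0, 0, 0, 0, 0, -110, 0, 0, 0, 0, 0, 0, -165, 0, 0, 0, 0])

```text
t: 8.62
position: [0.5021, 0.3638, 0.2071]
tool_rot: [-2.354, -2.08, 0.003]
ft_force: [-0.5, 0.7, -0.1]
grip_width: -0.0003
finger_force: 0.0
```

```bash
python3 -c "
from h import *
go([.579,-.05,.21],82.9)
bot.snapshot('top')
s=bot.read_state(); print(s['t'])
im,d,W=cloud('scene'); hsv=cv2.cvtColor(im,cv2.COLOR_RGB2HSV).astype(int); r=((hsv[...,0]<8)|(hsv[...,0]>172))&(hsv[...,1]>150)&(np.hypot(W[...,0]-.5035,W[...,1]-.364)<.03)
print(r.sum(),np.median(W[r],0))"
```

```text
t 8.62 pos [0.5021 0.3638 0.2071] F [-0.5  0.7 -0.1] w -0.0003 ff 0.0
shift mm [-401.2  127.3   -2.7] turn [-0.1   0.06  0.02] q [0.45 0.39 1.37 0.   1.38 0.57]
8.675
69 [0.50146852 0.3663826  0.06434224]
```

The bell has sprung back, with the head at 0.0643. Moving above the grip and opening the fingers on the way.

Call:
servo_tool(targets=[-50, 16, 0, 0, 0, 0, 60, -100, 32, 0, 0, 0, 0, 60, -150, 48, 0, 0, 0, 0, 60, -200, 64, 0, 0, 0, 0, 60, -250, 79, 0, 0, 0, 0, 60])

```text
t: 9.35
position: [0.5498, 0.1047, 0.2051]
tool_rot: [-2.353, -2.079, 0.002]
ft_force: [0.6, -0.7, 0.5]
grip_width: 0.06
finger_force: 0.0
```

Call:
servo_tool(targets=[-50, 16, 0, 0, 0, 0, 60, -100, 32, 0, 0, 0, 0, 60, -140, 45, 0, 0, 0, 0, 60, -151, 48, 0, 0, 0, 0, 60, -151, 48, 0, 0, 0, 0, 60])

```text
t: 9.98
position: [0.5789, -0.0496, 0.2053]
tool_rot: [-2.354, -2.077, 0.001]
ft_force: [-0.1, 0.3, -0.1]
grip_width: 0.06
finger_force: 0.0
```

Call:
servo_tool(targets=[0, 0, 0, 0, 0, 0, 60, 0, 0, 0, 0, 0, 0, 60])

```text
t: 10.22
position: [0.5792, -0.048, 0.2063]
tool_rot: [-2.352, -2.082, -0.0]
ft_force: [-1.0, -0.6, 1.0]
grip_width: 0.0598
finger_force: 0.0
```

```bash
python3 -c "
from h import *
go([.579,-.05,.092],82.9)
p=bot.read_state()['position']
im,d,W=cloud('scene'); np.savez('s1.npz',im=im,W=W)
m=(W[...,2]>.15)&(np.hypot(W[...,0]-p[0],W[...,1]-p[1])<.075)
Q=W[m]; print('lowest finger pts',Q[np.argsort(Q[:,2])[:25:3]].round(3))
v,u=np.nonzero(m);print(u.min(),u.max(),v.min(),v.max())
c=cv2.resize(im[80:260,160:400],(800,600),interpolation=cv2.INTER_CUBIC); cv2.imwrite('pics/c1.png',c[...,::-1])"
```

```text
t 10.22 pos [ 0.5792 -0.048   0.2063] F [-1.  -0.6  1. ] w 0.0598 ff 0.0
shift mm [ -2.1   0.  114.2] turn [-0.01 -0.02  0.13] q [-0.27  0.32  1.48  0.    1.34 -0.15]
lowest finger pts [[ 0.609 -0.056  0.222]
 [ 0.609 -0.048  0.224]
 [ 0.609 -0.048  0.227]
 [ 0.608 -0.042  0.228]
 [ 0.608 -0.061  0.229]
 [ 0.608 -0.055  0.23 ]
 [ 0.541 -0.032  0.23 ]
 [ 0.619 -0.045  0.231]
 [ 0.608 -0.042  0.231]]
232 297 0 148
```

View pics/c1.png

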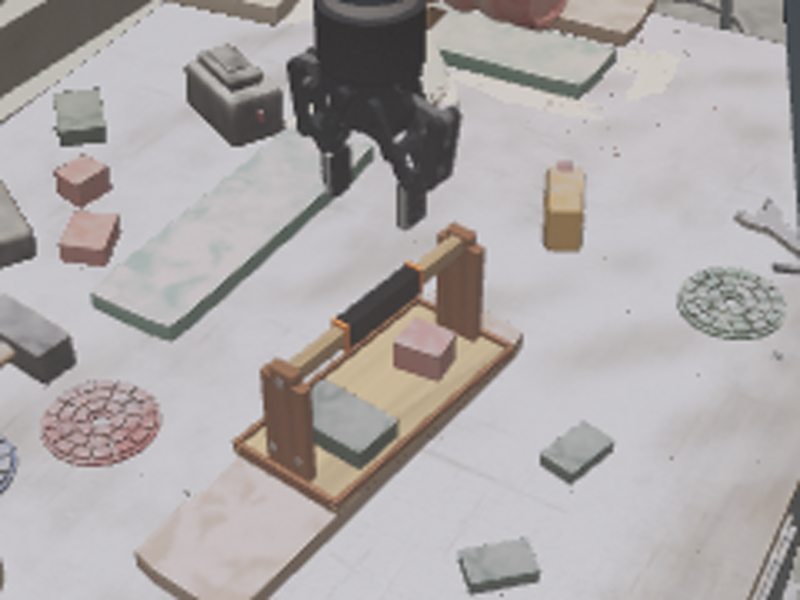

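The open fingers at crop (335,180) and (410,215) straddle the bar line over the middle of the grip. The samples are undisturbed. Fingertips measure z about 0.222 against a reported TCP of 0.206, which agrees with the correction. Descending to a reported z of 0.092.

Call:
servo_tool(targets=[-2, 0, 25, 0, 0, 0, 60, -2, 0, 50, 0, 0, 0, 60, -2, 0, 75, 0, 0, 0, 60, -2, 0, 95, 0, 0, 0, 60, -2, 0, 105, 0, 0, 0, 60])

```text
t: 10.9
position: [0.5786, -0.0506, 0.1002]
tool_rot: [-2.352, -2.08, 0.001]
ft_force: [0.1, 0.5, -0.4]
grip_width: 0.06
finger_force: 0.0
```

Call:
servo_tool(targets=[0, 0, 5, 0, 0, 0, 60, 0, 0, 9, 0, 0, 0, 60, 0, 0, 9, 0, 0, 0, 60])

```text
t: 11.28
position: [0.5794, -0.0515, 0.0925]
tool_rot: [2.354, 2.08, 0.0]
ft_force: [-0.3, -0.1, 0.3]
grip_width: 0.0599
finger_force: 0.0
```

```bash
python3 -c "
from h import *
go([.579,-.05,.092],82.9)
im,d,W=cloud('scene')
c=cv2.resize(im[110:230,220:380],(800,600),interpolation=cv2.INTER_CUBIC); cv2.imwrite('pics/c2.png',c[...,::-1])"
```

```text
t 11.28 pos [ 0.5794 -0.0515  0.0925] F [-0.3 -0.1  0.3] w 0.0599 ff 0.0
shift mm [ 1.4 -0.6  0.5] turn [0.03 0.01 0.02] q [-0.28  0.42  1.62 -0.    1.09 -0.16]
```

View pics/c2.png

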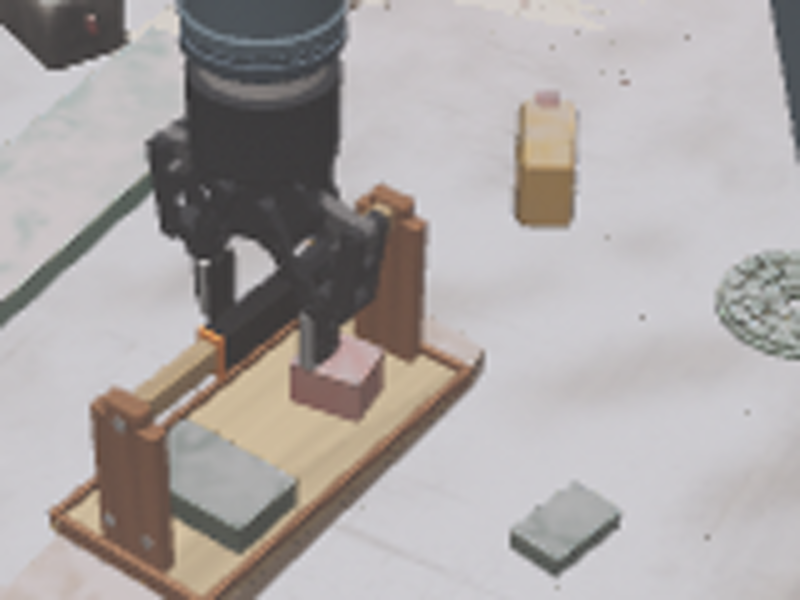

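The fingers sit either side of the black grip, with tips near crop (320,365) and (215,315). The bar is clear of the gripper body. Shift 1 mm along the bar and close.

Call:
servo_tool(targets=[1, 0, 0, 0, 0, 0, 40, 1, 0, 0, 0, 0, 0, 25, 1, 0, 0, 0, 0, 0, 18, 1, 0, 0, 0, 0, 0, 10, 1, 0, 0, 0, 0, 0, 5])

```text
t: 11.95
position: [0.5804, -0.0507, 0.0927]
tool_rot: [2.353, 2.079, 0.002]
ft_force: [4.5, 0.1, 0.7]
grip_width: 0.0151
finger_force: 61.3
```

Call:
servo_tool(targets=[0, 0, 0, 0, 0, 0, 0, 0, 0, 0, 0, 0, 0, 0, 0, 0, 0, 0, 0, 0, 0])

```text
t: 12.32
position: [0.5804, -0.0507, 0.0927]
tool_rot: [2.353, 2.079, 0.002]
ft_force: [5.1, -0.1, 1.2]
grip_width: 0.0152
finger_force: 61.3
```

Gripped: 15 mm wide at 61 N. Relieve the 5 N side load by 1 mm, then lift slightly and check.

Call:
servo_tool(targets=[0, 1, 0, 0, 0, 0, 0, 0, 1, 0, 0, 0, 0, 0])

```text
t: 12.58
position: [0.5807, -0.0508, 0.0925]
tool_rot: [2.354, 2.08, 0.001]
ft_force: [4.2, -0.0, 3.1]
grip_width: 0.0151
finger_force: 61.6
```

Call:
servo_tool(targets=[0, 0, -1, 0, 0, 0, 0, 0, 0, -2, 0, 0, 0, 0, 0, 0, -4, 0, 0, 0, 0, 0, 0, -6, 0, 0, 0, 0, 0, 0, -6, 0, 0, 0, 0])

```text
t: 13.2
position: [0.58, -0.0505, 0.0981]
tool_rot: [-2.354, -2.08, 0.001]
ft_force: [-0.0, -0.7, -6.8]
grip_width: 0.0151
finger_force: 60.2
```

```bash
cat >> h.py <<'E'
def tilt():
    s=bot.read_state(); print(s["t"],s["position"].round(4) if hasattr(s["position"],'round') else s["position"],"F",np.round(s["ft_force"],2),"M",np.round(s["torque"],3),s["grip_width"])
    im,d,W=cloud("scene"); hsv=cv2.cvtColor(im,cv2.COLOR_RGB2HSV).astype(int)
    p=np.array(s["position"]); a=np.radians(82.9)
    e=W-p; L=np.stack([e[...,0]*np.cos(a)+e[...,1]*np.sin(a),-e[...,0]*np.sin(a)+e[...,1]*np.cos(a),W[...,2]],-1)
    z0=p[2]+.033-.105+.006   # deck top expected
    m=(abs(L[...,0])<.112)&(abs(L[...,1])<.045)&(abs(L[...,2]-z0-.002)<.012)&(hsv[...,2]>120)&(hsv[...,1]>70)
    Q=L[m]; A=np.c_[Q[:,:2],np.ones(len(Q))]
    for _ in range(5):
        c,*_=np.linalg.lstsq(A,Q[:,2],rcond=None); r=Q[:,2]-A@c; k=abs(r)<.004; A,Q=A[k],Q[k]
    print("deck n",len(Q),"slope deg along,across",np.degrees(c[:2]).round(2),"z",c[2].round(4),"exp",z0.round(4))
    return im,W
E
python3 -c "
from h import *
im,W=tilt()"
```

```text
13.2 [ 0.58   -0.0505  0.0981] F [-0.03 -0.66 -6.78] M [ 0.012 -0.048 -0.045] 0.015112387776183322
deck n 42 slope deg along,across [-0.91 -0.89] z 0.0389 exp 0.0321
```

```bash
cat >> h.py <<'E'
def ends(W,dz):
    a=np.radians(82.9); e=W-np.array([.579,-.055,0]); x=e[...,0]*np.cos(a)+e[...,1]*np.sin(a); y=-e[...,0]*np.sin(a)+e[...,1]*np.cos(a)
    out=[]
    for s in(1,-1):
        m=(abs(x*s-.109)<.008)&(abs(y)<.03)&(abs(W[...,2]-.138-dz)<.012); Q=W[m][:,2]
        out.append((m.sum(),np.percentile(Q,70).round(4) if len(Q) else None))
        m=(abs(x*s-.08)<.03)&(abs(y)<.05)&(abs(W[...,2]-.031-dz)<.007); Q=W[m][:,2]
        out.append((m.sum(),np.median(Q).round(4) if len(Q) else None))
    print("ends +post,+deck,-post,-deck",out)
E
python3 -c "
from h import *
for n in('scene','top'):
    ends(np.load(n+'0.npz')['W'],0); ends(cloud(n)[2],.006)"
```

```text
ends +post,+deck,-post,-deck [(np.int64(72), np.float64(0.1364)), (np.int64(218), np.float64(0.0284)), (np.int64(52), np.float64(0.136)), (np.int64(250), np.float64(0.0283))]
ends +post,+deck,-post,-deck [(np.int64(64), np.float64(0.1419)), (np.int64(220), np.float64(0.0341)), (np.int64(46), np.float64(0.1417)), (np.int64(251), np.float64(0.0339))]
ends +post,+deck,-post,-deck [(np.int64(46), np.float64(0.1358)), (np.int64(226), np.float64(0.0277)), (np.int64(40), np.float64(0.1362)), (np.int64(303), np.float64(0.028))]
ends +post,+deck,-post,-deck [(np.int64(45), np.float64(0.1417)), (np.int64(64), np.float64(0.0341)), (np.int64(42), np.float64(0.1427)), (np.int64(144), np.float64(0.0333))]
```

Both ends rose about 5.6 mm and the carrier is level. I'm lifting the remaining 95 mm smoothly.

Call:
servo_tool(targets=[0, 0, -3, 0, 0, 0, 0, 0, 0, -8, 0, 0, 0, 0, 0, 0, -15, 0, 0, 0, 0, 0, 0, -23, 0, 0, 0, 0, 0, 0, -31, 0, 0, 0, 0])

```text
t: 13.98
position: [0.5805, -0.0506, 0.13]
tool_rot: [2.354, 2.08, 0.0]
ft_force: [-0.0, -0.2, -8.1]
grip_width: 0.0152
finger_force: 60.1
```

Call:
servo_tool(targets=[0, 0, -8, 0, 0, 0, 0, 0, 0, -16, 0, 0, 0, 0, 0, 0, -24, 0, 0, 0, 0, 0, 0, -32, 0, 0, 0, 0, 0, 0, -40, 0, 0, 0, 0])

```text
t: 14.6
position: [0.5803, -0.0506, 0.1697]
tool_rot: [-2.354, -2.08, 0.0]
ft_force: [-0.1, 0.2, -7.2]
grip_width: 0.0151
finger_force: 60.1
```

Call:
servo_tool(targets=[0, 0, -8, 0, 0, 0, 0, 0, 0, -14, 0, 0, 0, 0, 0, 0, -19, 0, 0, 0, 0, 0, 0, -22, 0, 0, 0, 0, 0, 0, -23, 0, 0, 0, 0])

```text
t: 15.22
position: [0.5803, -0.0506, 0.1923]
tool_rot: [-2.354, -2.08, 0.0]
ft_force: [-0.3, -0.4, -7.8]
grip_width: 0.0152
finger_force: 60.2
```

Call:
servo_tool(targets=[0, 0, 0, 0, 0, 0, 0, 0, 0, 0, 0, 0, 0, 0, 0, 0, 0, 0, 0, 0, 0, 0, 0, 0, 0, 0, 0, 0])

```text
t: 15.72
position: [0.5803, -0.0506, 0.1921]
tool_rot: [-2.354, -2.08, 0.0]
ft_force: [-0.6, 0.7, -7.5]
grip_width: 0.0152
finger_force: 60.2
```

```bash
python3 -c "
from h import *
go([.58,-.0505,.1927],82.9)
z=bot.read_state()['position'][2]-.0927
for n in('scene','top'):
    im,d,W=cloud(n); ends(W,z)
    a=im[60:270,190:350] if n=='scene' else im[140:260,200:430]
    cv2.imwrite('pics/f_%s.png'%n,0*im); 
    if n=='scene': A=cv2.resize(a,(400,525),interpolation=cv2.INTER_CUBIC)
    else: B=cv2.copyMakeBorder(cv2.resize(a,(400,209),interpolation=cv2.INTER_CUBIC),0,316,0,0,0)
cv2.imwrite('pics/f.png',np.hstack([A,B])[...,::-1])"
```

```text
t 15.72 pos [ 0.5803 -0.0506  0.1921] F [-0.6  0.7 -7.5] w 0.0152 ff 60.2
shift mm [ 0.  -0.3 -0.6] turn [-0.01 -0.    0.02] q [-0.28  0.33  1.49 -0.    1.31 -0.15]
ends +post,+deck,-post,-deck [(np.int64(80), np.float64(0.2359)), (np.int64(246), np.float64(0.1284)), (np.int64(52), np.float64(0.2363)), (np.int64(256), np.float64(0.1279))]
ends +post,+deck,-post,-deck [(np.int64(53), np.float64(0.236)), (np.int64(71), np.float64(0.1274)), (np.int64(51), np.float64(0.236)), (np.int64(175), np.float64(0.1274))]
```

View pics/f.png

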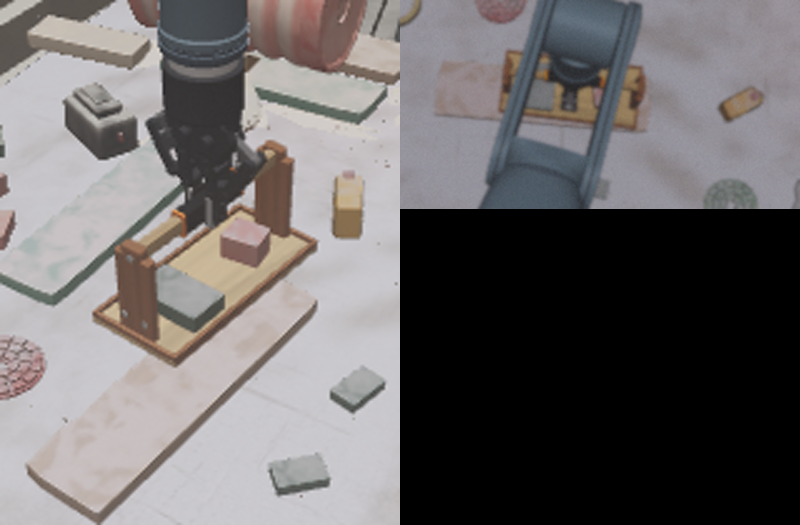

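The carrier hangs level about 100 mm above the bed, with the deck at 0.128 at both ends. Both samples are on it, and the bed and tape measure are where they were. Handing in.

```bash
python3 -c "
from cell import bot
print(bot.close_job())"
```

```text
the job is handed in; nothing more can be done
None
```

The bell was pressed to its stop and sprang back, and the carrier is held level and still about 10 cm above the wooden bed with both samples on it; the job was handed in at about 16 s.

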